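Hold a tube down on the touch-start vortex mixer

TASK

Lift the tube with the yellow dot on its cap out of the free-spinning tube carousel, leaving the unmarked tube standing in its pocket, and carry it upright to the white touch-start vortex mixer. Push its pointed end down into the mixer's black rubber cup until the cup has sunk about 6 mm of its 10 mm travel, so that the mixer is switched on but not jammed against its stop, and keep it there for at least three seconds. Finish like that: tube still gripped, upright and holding the cup 6 mm down - do not let go.

Things in the scene. Friction and masses are not known exactly. Their poses are not given: they have to be found in the camera images.
- tube_marked: 50 ml conical tube, 112 mm long, body 28.4 mm diameter, pointed end (lowest 16 mm), blue screw cap 33.6 mm diameter over the top 14 mm. It alone has a yellow dot on the cap and a yellow band below it (80 to 93 mm above the tip). 40 to 75 g. Origin at the tip, z towards the cap. Stands upright in a carousel pocket: tip 20.5 mm, cap top 132.5 mm above the bench.
- cap_marked (a point): centre of the yellow-dotted tube's cap, on its axis, 105 mm above the tip: grip round the cap here from above and lift straight up
- tube_plain: 50 ml tube of the same size with a plain blue cap and no yellow mark, in another pocket of the carousel; it stays there. Origin at the tip, z up along the tube.
- carousel: tube carousel; its black foot (148 mm diameter) is fixed to the bench, origin under its centre. White turntable, 192 mm diameter, top at 20 mm, with five blue round pockets 72 degrees apart, centres 70 mm from the axis: 38 mm outside, about 32 mm inside, floors 20.5 mm and rims 66 mm above the bench. Three pockets are empty.
- carousel_hub (a point): top of the carousel's central black knob (32 mm diameter), on its axis, 82 mm above the bench
- carousel_rotor (a joint): angle of the white turntable, 0 at the start, growing counterclockwise seen from above; it turns endlessly on a bearing with almost no friction and has no brake
- mixer: compact vortex mixer, white housing on a grey foot 128 x 122 mm, fixed to the bench; origin under its centre, dial on its -x face. Housing top 82 mm, round shoulder up to 93 mm above the bench, and over its centre the black rubber cup. It is on while the cup is pressed; its orbiting is not simulated: the cup only moves straight up and down.
- cup_seat (a point): centre of the flat floor (about 22 mm wide) of the black rubber cup, 114 mm above the bench at rest; it sinks with the cup. The cup widens upwards as a cone; its lip (49 mm outside, about 37 mm inside) is 16 mm above the floor. A tube pushed in rests with its tip on this floor.
- mixer_cup (a joint): how far the spring-loaded cup is pressed down: 0 at rest, 0.010 m at its stop. The spring pushes back with about 3 N at first touch, rising 0.7 N per mm: about 7 N at 6 mm, 10 N at the stop. The mixer runs properly between 0.004 and 0.008.
Not all that is in view belongs to the job. What is shaped like the tube_marked but red is not meant.

How it is judged:
By the outcome, as a careful person would: the job done as asked, in the order asked, and still so for the second after the job is handed in, while the arm keeps its last pose, push and grip.
It also fails if it takes over 48 s, if anything falls off the work surface, if the arm or the gripper's body presses on something with over 40 N, if the wrist force passes 120 N, or if a joint passes its speed limit or range.

ROBOT

A 7-joint arm with a two-finger parallel gripper is mounted at the origin on a cart in front of the work surface, level with it; the furniture and walls round the work are solid. World frame = base frame: x ahead of the robot, y to its left, z up, the work surface at z = 0. Lengths are in m, angles in rad, forces in N, time in s.
With the tool pointing down it reaches from about 0.4 to 0.85 m from the base axis. Payload 10.4 kg.
Tool frame: the origin (TCP) lies at the centre of the arm's flange, where the gripper is bolted on; the fingertips stand 182 mm ahead of it and the grasp point (between the pads) lies arm.grasp_offset ahead of it (arm.grasp_offset is the distance from the TCP to the grasp point, in m); z points along the fingers, y is the line along which they close (so a half turn about z gives the same grasp; the last joint's range is limited). The gripper opens to 87 mm and grips with 3 to 60 N. Pads are 19 mm wide; open, the fingers measure 117 mm over their backs; the gripper's body (75 mm by 190 mm) begins 51 mm behind the grasp point.
Start: joints at [1.116, 0.332, -0.065, 1.46, 0.022, 1.35, -0.088], TCP at [0.262, -0.568, 0.405] pointing down, gripper open.
Joint ranges: [-2.6, 2.6], [-0.5, 2.12], [-1.47, 1.34], [0.16, 2.42], [-1.27, 4.41], [0.06, 2.06], [-2.6, 2.6]. Speed limits (rad/s): [2.22, 2.22, 2.79, 2.79, 3.14, 3.14, 3.14].

INTERFACE

Orientations are given as [roll, pitch, yaw] about the fixed x, y, z axes, in that order (R = Rz(yaw) Ry(pitch) Rx(roll)).
In Python, from workcell import arm gives the robot as it stands. The module is installed in compiled form; this text tells all that it offers.
- The arm moves only by the tool jog_arm, never from a script. Its argument "increments" is a list of rows, each a list of 5 numbers: the shift along the tool's x, y, z in cm, then the turn about the tool's z in degrees, then the opening, from 0 (shut) to 1 (fully open). A call has 1 to 8 rows; each row is the pose to reach, as a shift and turn from the pose commanded when the call began, along the tool's axes at that moment; what a row does not reach only later rows make up. A row lasts 1/8 s, in which the tool goes at most 62.5 mm and 10.7 degrees, less where a joint would pass 70% of its speed; a pose out of reach is approached as far as the arm can. A call with a gripper value outside its range is refused whole. The fingers move at their own pace and stop on an object; "force" is the grip in N (left out, the last holds). Time passes only in rows, so rows that repeat a pose let the fingers close. It gives the time, the measured TCP pose, the force, the opening and the grip force at its end, in the units of the state.
- arm.sense(): the state, without advancing time (a new reading comes with each control period).
- arm.get_image(name): name is "scene" or "top"; returns (picture, depth): 384x512x3 uint8, red, green, blue; 384x512 float32, m along the optical axis (not along the pixel's ray), 0 where there is no reading.
- arm.camera_info(name): a dict with "camera_matrix" (3x3 intrinsics, pixels), "k1" (the pictures are not rectified: a ray, as slopes to the right and down, at radius r is drawn at 1 + k1 r^2 times it, then the intrinsics apply), "eye" and "attitude" of the camera in the world. Camera axes: x right, y up, looking along -z (the intrinsics and any distortion apply to the point x, -y, -z); pixel columns grow to the right and rows downward; lengths in m; the calibration is good to about 2 mm. A picture is of the moment at which its call begins. camera_info takes no time and is no camera call.
- arm.sign_off(): hands the job in; it is judged then, once.
Trained networks look in the newest picture that a camera, given by its name, has taken for a name from the list of things; names that differ only in an ending like _2 or _b are one class to them, and where a whole thing is asked for, a point or a joint stands for the part that bears it (a point fixed in the world has none). Each returns a list of dicts, best first, with "score" (0 to 1); they miss things now and then, are a little off and sometimes report something else, mostly with a low value. They report only what shows in the picture. A call takes as long as a camera call. They do not tell look-alikes from the thing itself.
- arm.search_frame(target, camera): "extent" ([left, top, width, height] in pixels, round what is visible of it).
- arm.silhouettes(target, camera): "region" (384x512 bool, what is visible of it) and "extent" ([left, top, width, height] in pixels, round what is visible of it).
The state is a dict: "time": time; "joints": joint angles; "qvel": joint speeds; "joint_torque": joint torques, N m; "eef_pos": TCP position; "tool_rot": TCP orientation; "ft_force": force on the tool from outside, world axes, zero at the start; "moment": the same for the moment, N m; "finger_gap": finger opening in m; "finger_force": force on a finger pad.
Only numpy, scipy, OpenCV 4.12 (cv2) and the standard library are available. Lean on these libraries where they do the work, as an engineer would, in place of code of your own. Each camera call takes 0.05 s, during which the arm holds its last target. There are 200 camera calls.

## Working session

There is one attempt and no reset: what is moved stays moved. The work goes in short steps, Python scripts to look and compute and a tool call to move; the robot and the scene stay as the last step left them, time stands still between calls to the robot, and variables do not carry over. Pictures are saved under pics/ and viewed, at most 10 in all, crops included, and the job is handed in when it is done.

Besides the shell and the picture viewer there is one more tool, called after ">>>" by a JSON object that holds its "api" and its "payload", one argument or row to a line. jog_arm: Moves the arm, as the interface text tells. Its arguments: {"type":"object","properties":{"increments":{"type":"array"},"force":{"type":"number"}},"required":["increments"]}

```bash
mkdir -p pics
cat > h.py <<'E'
import numpy as np, cv2
from workcell import arm
def cloud(cam,depth):
    i=arm.camera_info(cam);K=np.array(i["camera_matrix"]);k1=i["k1"]
    v,u=np.mgrid[0:384,0:512].astype(float)
    p=cv2.undistortPoints(np.stack([u.ravel(),v.ravel()],1)[:,None],K,np.array([k1,0,0,0.]))[:,0]
    d=depth.ravel()
    P=np.stack([p[:,0]*d,-p[:,1]*d,-d],1)
    A=np.array(i["attitude"],float)
    if A.shape!=(3,3):
        from scipy.spatial.transform import Rotation as R
        A=R.from_euler('xyz',A).as_matrix()
    return (P@A.T+np.array(i["eye"])).reshape(384,512,3)
E
python3 - <<'E'
from h import *
for c in("scene","top"):
    print(c,arm.camera_info(c))
im=[]
for c in("scene","top"):
    p,d=arm.get_image(c);cv2.imwrite(f"pics/{c}0.png",p[:,:,::-1]);np.savez(f"{c}0.npz",p=p,d=d)
    for t in("tube_marked","tube_plain","carousel","mixer","mixer_cup","carousel_hub"):
        for r in arm.search_frame(t,c)[:3]: print(c,t,r)
print(arm.sense(),arm.grasp_offset)
E
```

```text
scene {'camera_matrix': array([[488.92805086,   0.        , 252.07605016],
       [  0.        , 488.92805086, 205.5097048 ],
       [  0.        ,   0.        ,   1.        ]]), 'k1': -0.14339697134243345, 'eye': array([0.01472375, 1.0642279 , 0.66781889]), 'attitude': array([ 1.12688008, -0.0189304 , -2.70897968])}
top {'camera_matrix': array([[439.33836214,   0.        , 258.73706204],
       [  0.        , 439.33836214, 199.86274004],
       [  0.        ,   0.        ,   1.        ]]), 'k1': -0.1201936561961224, 'eye': array([ 0.43600151, -0.02427825,  1.19682673]), 'attitude': array([ 0.06275968, -0.00397162, -1.55724059])}
scene tube_marked {'extent': [229.5, 263.6, 19.2, 46.2], 'score': 0.86}
scene tube_marked {'extent': [202.5, 235.7, 16.6, 36.5], 'score': 0.84}
scene tube_plain {'extent': [255.5, 170.4, 16.3, 20.1], 'score': 0.57}
scene tube_plain {'extent': [176.5, 215.0, 13.7, 29.3], 'score': 0.56}
scene carousel {'extent': [152.4, 236.2, 76.0, 61.8], 'score': 0.9}
scene mixer {'extent': [236.7, 171.9, 51.0, 53.7], 'score': 0.96}
scene mixer {'extent': [253.8, 173.2, 18.0
[... 880 characters left out ...]
640996,  0.3321599 , -0.0646976 ,  1.46008107,  0.02161003,
        1.34989546, -0.08849998]), 'qvel': array([ 2.01317395e-04,  9.25328672e-04,  4.91444612e-04, -8.28229775e-05,
       -5.29244326e-05,  1.33809567e-03,  3.63689107e-04]), 'joint_torque': array([ 5.22304981e-04, -6.22897553e+01,  2.46863707e-02, -3.90062070e+01,
       -6.10034424e-02,  3.16182605e-02,  2.17837686e-05]), 'eef_pos': array([ 0.26157226, -0.56763788,  0.40480963]), 'tool_rot': array([ 3.14144191e+00, -1.16176082e-05,  4.31789163e-01]), 'ft_force': array([ 0.36120208, -0.75566148,  0.11541302]), 'moment': array([-0.02877994,  0.00998999,  0.04649083]), 'finger_force': 0.0, 'finger_gap': 0.08705793685165542} 0.1635
```

View pics/scene0.png

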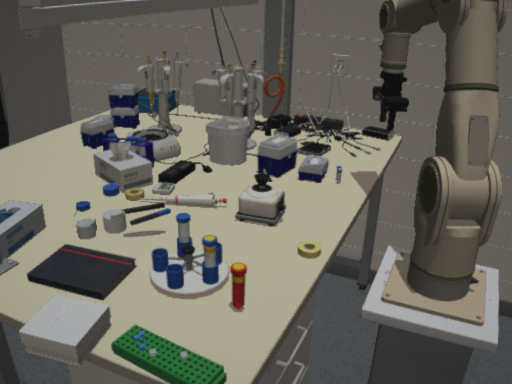

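View pics/top0.png

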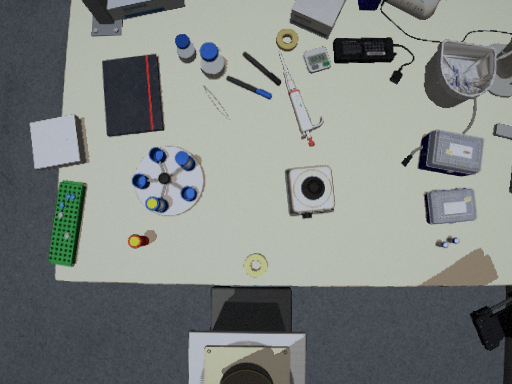

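The scene view shows the marked tube at about (210,258), the plain tube at (183,235), the red look-alike at (238,285) and the mixer at (262,195). In the top view the marked cap is at (154,203), the plain cap at (184,159), the hub at (164,178), the red tube at (138,241) and the cup at (314,187).

```bash
cat >> h.py <<'E'
from scipy.optimize import least_squares
def circ(X,r):
    f=least_squares(lambda c:np.hypot(X[:,0]-c[0],X[:,1]-c[1])-r,X[:,:2].mean(0),loss='soft_l1',f_scale=.001);return f.x
E
python3 - <<'E'
from h import *
for c,boxes in {"top":dict(mark=(142,190,168,214),plain=(172,148,198,172),hub=(157,171,172,186),cup=(300,172,328,202),red=(126,230,150,250)),
 "scene":dict(mark=(200,232,220,285),plain=(174,210,194,262),hub=(180,243,198,275),cup=(240,168,285,212))}.items():
    z=np.load(c+"0.npz");C=cloud(c,z["d"]);p=z["p"].astype(int)
    for n,(a,b,e,f) in boxes.items():
        X=C[b:f,a:e].reshape(-1,3);col=p[b:f,a:e].reshape(-1,3)
        lo,hi={'mark':(.121,.14),'plain':(.121,.14),'red':(.10,.14),'hub':(.07,.09),'cup':(.122,.135)}[n]
        s=(X[:,2]>lo)&(X[:,2]<hi)
        Y=X[s]
        if len(Y)<4: print(c,n,len(Y),np.percentile(X[:,2],[50,90,100]));continue
        yel=s&(col[:,0]>130)&(col[:,1]>110)&(col[:,2]<col[:,1]*.6)
        print(c,n,len(Y),"mean",Y.mean(0).round(4),"min",Y.min(0).round(3),"max",Y.max(0).round(3),"yellow",yel.sum(),X[yel].mean(0).round(4) if yel.any() else '', "fit" ,circ(Y,.0168).round(4) if c=="scene" and n in("mark","plain") else '')
E
```

```text
top mark 167 mean [0.4925 0.2329 0.1319] min [0.477 0.216 0.125] max [0.509 0.252 0.138] yellow 75 [0.4915 0.2338 0.1329] fit 
top plain 165 mean [0.6031 0.1622 0.1313] min [0.587 0.146 0.122] max [0.621 0.18  0.139] yellow 0  fit 
top hub 107 mean [0.5592 0.2162 0.0806] min [0.546 0.202 0.073] max [0.573 0.233 0.087] yellow 0  fit 
top cup 173 mean [ 0.5401 -0.1646  0.1284] min [ 0.517 -0.187  0.122] max [ 0.561 -0.14   0.134] yellow 0  fit 
top red 154 mean [0.3977 0.2793 0.1113] min [0.382 0.265 0.101] max [0.415 0.297 0.117] yellow 78 [0.398  0.2806 0.1123] fit 
scene mark 158 mean [0.4877 0.241  0.1305] min [0.473 0.22  0.121] max [0.507 0.254 0.136] yellow 43 [0.4913 0.2352 0.1338] fit [0.4912 0.2349]
scene plain 125 mean [0.6012 0.1707 0.1301] min [0.587 0.152 0.121] max [0.621 0.187 0.134] yellow 0  fit [0.605  0.1655]
scene hub 104 mean [0.5561 0.2238 0.0799] min [0.544 0.204 0.071] max [0.572 0.236 0.085] yellow 0  fit 
scene cup 99 mean [ 0.5378 -0.1632  0.1278] min [ 0.514 -0.189  0.122] max [ 0.56  -0.137  0.133] yellow 0  fit
```

Measured positions: marked cap (0.492, 0.234), top 0.133. Hub (0.559, 0.216), which is 70 mm from the cap, as it should be. Cup centre (0.539, -0.164). I'll close tangentially, at yaw ≈ 165°, and go by way of (0.55, -0.2).

>>> {"api": "jog_arm", "payload": {
  "increments": [
    [5.2,-2.7,0,-10,1],
    [10.4,-5.3,0,-20,1],
    [15.6,-8,0,-30,1],
    [20.8,-10.7,0,-40,1],
    [26,-13.3,0,-50,1],
    [31.2,-16,0,-60,1],
    [36.4,-18.7,0,-70,1],
    [41.6,-21.4,0,-80,1]
  ]
}}

```text
time: 1.7
eef_pos: [0.5507, -0.1977, 0.405]
tool_rot: [3.141, 0.001, 1.833]
ft_force: [0.6, -0.4, -0.4]
finger_gap: 0.0872
finger_force: 0.0
```

```bash
cat > go.py <<'E'
import sys
from h import *
s=arm.sense();t=np.array(list(map(float,sys.argv[1:4])));yaw=s["tool_rot"][2]
d=t-s["eef_pos"];c,n=np.cos(yaw),np.sin(yaw)
tw=(np.degrees(yaw)-float(sys.argv[4])+180)%360-180
print("tool cm",(np.array([d[0]*c+d[1]*n,d[0]*n-d[1]*c,-d[2]])*100).round(2),"turn",round(tw,2),"pos",s["eef_pos"].round(4),"rpy",np.degrees(s["tool_rot"]).round(2),"q",s["joints"].round(2),"t",s["time"],"F",s["ft_force"].round(2),"gap",round(s["finger_gap"],4),round(s["finger_force"],1))
E
python3 go.py .492 .234 .405 165
```

```text
tool cm [43.21  5.54  0.  ] turn -59.96 pos [ 0.5507 -0.1977  0.405 ] rpy [1.7998e+02 4.0000e-02 1.0504e+02] q [ 0.68  0.28 -0.5   1.55  0.14  1.34  0.43] t 1.7 F [ 0.63 -0.44 -0.37] gap 0.0872 0.0
```

>>> {"api": "jog_arm", "payload": {
  "increments": [
    [6,0.8,0,-9,1],
    [12,1.6,0,-18,1],
    [18,2.3,0,-27,1],
    [24,3.1,0,-36,1],
    [30,3.9,0,-45,1],
    [36,4.6,0,-54,1],
    [43.2,5.5,0,-60,1],
    [43.2,5.5,0,-60,1]
  ]
}}

```text
time: 2.7
eef_pos: [0.4912, 0.2372, 0.4052]
tool_rot: [3.14, -0.0, 2.884]
ft_force: [0.2, -0.8, -0.5]
finger_gap: 0.0872
finger_force: 0.0
```

```bash
python3 - <<'E'
from h import *
for c in("scene","top"):
    p,d=arm.get_image(c);np.savez(f"{c}1.npz",p=p,d=d)
    if c=="scene":cv2.imwrite("pics/s1.png",cv2.resize(p[130:310,130:330,::-1],None,fx=3,fy=3))
E
python3 go.py .492 .234 .289 165
```

```text
tool cm [ 0.07 -0.   11.57] turn -0.14 pos [0.4926 0.2338 0.4047] rpy [ 1.7999e+02 -1.0000e-02  1.6486e+02] q [ 0.24  0.27 -0.89  1.64  0.21  1.34  0.62] t 2.8 F [-0.06 -1.5   0.03] gap 0.0871 0.0
```

View pics/s1.png

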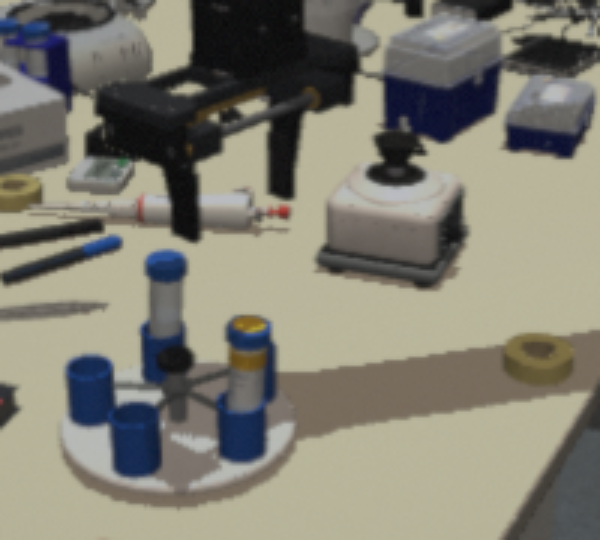

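The gripper hangs open above the yellow-dotted cap (crop ≈ (248,325)), with the plain tube at (166,265) well clear of it. Descending.

>>> {"api": "jog_arm", "payload": {
  "increments": [
    [0,0,3,0,1],
    [0,0,6,0,1],
    [0,0,9,0,1],
    [0,0,10.5,0,1],
    [0,0,11.5,0,1],
    [0,0,11.6,0,1],
    [0,0,11.6,0,1]
  ],
  "force": 8
}}

```text
time: 3.68
eef_pos: [0.4934, 0.2327, 0.2895]
tool_rot: [3.141, 0.001, 2.875]
ft_force: [0.4, -0.3, 0.5]
finger_gap: 0.0871
finger_force: 0.0
```

```bash
python3 - <<'E'
from h import *
p,d=arm.get_image("scene");cv2.imwrite("pics/s2.png",cv2.resize(p[190:310,140:270,::-1],None,fx=4,fy=4))
E
python3 go.py .492 .234 .289 165
```

```text
tool cm [0.17 0.09 0.05] turn -0.26 pos [0.4934 0.2327 0.2895] rpy [1.7997e+02 6.0000e-02 1.6474e+02] q [ 0.19  0.38 -0.85  1.78  0.31  1.13  0.55] t 3.725 F [-0.27  0.25  0.14] gap 0.0866 0.0
```

View pics/s2.png

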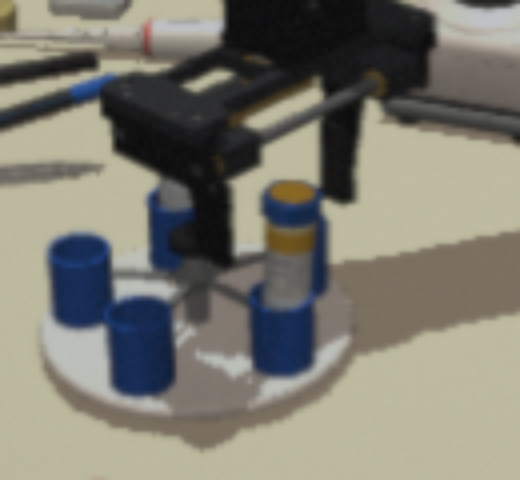

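The fingers straddle the cap (tips at (220,262) and (340,200), cap at (292,205)). The midpoint looks a few mm off, so I'm checking with projection.

Run:
```python
from h import *
from scipy.spatial.transform import Rotation as R
s=arm.sense();i=arm.camera_info("scene");K=np.array(i["camera_matrix"])
A=R.from_euler('xyz',i["attitude"]).as_matrix()
def proj(P):
    c=(np.array(P)-i["eye"])@A;x,y=c[0]/-c[2],-c[1]/-c[2];f=1+i["k1"]*(x*x+y*y);return (np.array([K[0,0]*x*f+K[0,2],K[1,1]*y*f+K[1,2]])-[140,190])*4
T=R.from_euler('xyz',s["tool_rot"]).as_matrix();e=s["eef_pos"]
for y in(-.0585,-.0435,.0435,.0585):
    print(y,[proj(e+T@[x,y,.182]).round() for x in (-.0095,0,.0095)])
print("mid",proj(e+T@[0,0,.182]),"tube .107",proj([.492,.234,.107]),"captop",proj([.492,.234,.1325]))
p,d=arm.get_image("scene");C=cloud("scene",d);z=C[...,2]
Tl=(C-e)@T
m=(Tl[...,2]>.155)&(Tl[...,2]<.19)&(abs(Tl[...,0])<.03)&(abs(Tl[...,1])<.065)
blk=p.max(2)<60
for n,q in(("f-",m&blk&(Tl[...,1]<-.03)),("f+",m&blk&(Tl[...,1]>.03)),("cap",m&~blk&(abs(Tl[...,1])<.03)&(C[...,2]>.119))):
    Y=Tl[q]; print(n,len(Y),Y.mean(0).round(4),np.percentile(Y,5,0).round(4),np.percentile(Y,95,0).round(4))
    if n=="cap":
        W=C[q];f=circ(W,.0168);print(f,((np.r_[f,.125]-e)@T).round(4))
```

```text
-0.0585 [array([335., 186.]), array([347., 191.]), array([359., 196.])]
-0.0435 [array([318., 195.]), array([330., 200.]), array([342., 206.])]
0.0435 [array([210., 252.]), array([222., 258.]), array([234., 264.])]
0.0585 [array([190., 262.]), array([202., 268.]), array([214., 275.])]
mid [277.09379232 228.37293347] tube .107 [278.51202922 230.80798431] captop [277.59702156 191.35797737]
f- 63 [ 0.0035 -0.0448  0.1673] [-0.005  -0.0486  0.1564] [ 0.0115 -0.0418  0.1771]
f+ 86 [0.002  0.0515 0.1687] [-0.0103  0.0488  0.157 ] [0.012  0.0536 0.1793]
cap 144 [0.0129 0.001  0.1603] [-0.0027 -0.0153  0.1557] [0.0245 0.0133 0.1684]
[0.48531253 0.23109477] [ 0.0075 -0.0038  0.1645]
```

Run:
```python
from h import *
def ctr(c,p,d):
    C=cloud(c,d);hsv=cv2.cvtColor(p,cv2.COLOR_RGB2HSV);out=[]
    for x,y in((.49,.234),(.604,.164)):
        m=(C[...,2]>.121)&(C[...,2]<.138)&(np.hypot(C[...,0]-x,C[...,1]-y)<.04)&(p.max(2)>65)&(hsv[...,1]>100)
        v,u=np.nonzero(m);out+=[circ(C[m],.0168).round(4) if c=="scene" else C[m].mean(0).round(4),(u.mean().round(1),v.mean().round(1)),m.sum()]
    return out
for c in("scene","top"):
    for k in "01":
        z=np.load(c+k+".npz");print(c,k,*ctr(c,z["p"],z["d"]))
    print(c,"now",*ctr(c,*arm.get_image(c)))
print(arm.sense()["time"])
```

```text
scene 0 [0.4907 0.2344] (np.float64(209.6), np.float64(240.9)) 120 [0.6058 0.1656] (np.float64(182.6), np.float64(217.4)) 105
scene 1 [0.4859 0.2311] (np.float64(212.6), np.float64(240.6)) 114 [0.5993 0.166 ] (np.float64(184.6), np.float64(218.2)) 103h.py:16: RuntimeWarning: Mean of empty slice.
  f=least_squares(lambda c:np.hypot(X[:,0]-c[0],X[:,1]-c[1])-r,X[:,:2].mean(0),loss='soft_l1',f_scale=.001);return f.x
  ret = um.true_divide(
Traceback (most recent call last):
  File "h.py", line 16, in circ
    f=least_squares(lambda c:np.hypot(X[:,0]-c[0],X[:,1]-c[1])-r,X[:,:2].mean(0),loss='soft_l1',f_scale=.001);return f.x
ValueError: Initial guess is outside of provided bounds
```

Run:
```python
from h import *
print(arm.camera_info("scene")["eye"],arm.camera_info("scene")["attitude"],arm.camera_info("top")["eye"],arm.camera_info("top")["attitude"])
def sh(a,b,box):
    x0,y0,x1,y1=box;g=lambda p:cv2.cvtColor(p,cv2.COLOR_RGB2GRAY)[y0:y1,x0:x1].astype(np.float32)
    w=cv2.createHanningWindow((x1-x0,y1-y0),cv2.CV_32F);return np.round(cv2.phaseCorrelate(g(a),g(b),w),2)
L=lambda n:np.load(n+".npz")["p"]
a,b=L("scene0"),L("scene1");n,_=arm.get_image("scene")
for nm,bx in dict(book=(20,235,150,300),green=(105,320,230,384),mixer=(232,190,292,226),base=(400,150,500,300),tape=(290,235,330,262)).items(): print("scene",nm,sh(a,b,bx),sh(b,n,bx))
a,b=L("top0"),L("top1");n,d=arm.get_image("top");cv2.imwrite("pics/t2.png",cv2.resize(n[120:280,100:360,::-1],None,fx=3,fy=3))
for nm,bx in dict(book=(95,45,170,145),green=(40,170,95,275),mixer=(275,155,345,225),tape=(236,245,276,280)).items(): print("top",nm,sh(a,b,bx),sh(b,n,bx))
```

```text
[0.01472375 1.0642279  0.66781889] [ 1.12688008 -0.0189304  -2.70897968] [ 0.43600151 -0.02427825  1.19682673] [ 0.06275968 -0.00397162 -1.55724059]Traceback (most recent call last):
  File "<stdin>", line 8, in <module>
  File "<stdin>", line 5, in sh
    return _wrapfunc(a, 'round', decimals=decimals, out=out)
    return _wrapit(obj, method, *args, **kwds)
    conv = _array_converter(obj)
ValueError: setting an array element with a sequence. The requested array has an inhomogeneous shape after 1 dimensions. The detected shape was (2,) + inhomogeneous part.
```

Run:
```python
from h import *
def sh(a,b,box):
    x0,y0,x1,y1=box;g=lambda p:cv2.cvtColor(p,cv2.COLOR_RGB2GRAY)[y0:y1,x0:x1].astype(np.float32)
    w=cv2.createHanningWindow((x1-x0,y1-y0),cv2.CV_32F);return np.round(cv2.phaseCorrelate(g(a),g(b),w)[0],2)
L=lambda n:np.load(n+".npz")["p"]
a,b=L("scene0"),L("scene1");n,_=arm.get_image("scene")
for nm,bx in dict(book=(20,235,150,300),green=(105,320,230,384),mixer=(232,190,292,226),tape=(290,235,330,262)).items(): print("scene",nm,sh(a,b,bx),sh(b,n,bx))
a,b=L("top0"),L("top1");n,d=arm.get_image("top");cv2.imwrite("pics/t2.png",cv2.resize(n[120:280,100:360,::-1],None,fx=3,fy=3))
for nm,bx in dict(book=(95,45,170,145),green=(40,170,95,275),mixer=(275,155,345,225),tape=(236,245,276,280)).items(): print("top",nm,sh(a,b,bx),sh(b,n,bx))
```

```text
scene book [ 0.52 -0.01] [ 0.5 -0. ]
scene green [ 0.52 -0.07] [0.5  0.05]
scene mixer [ 0.06 -0.01] [-0.1  -0.19]
scene tape [0.   0.75] [ 0.07 -0.05]
top book [ 0.42 -0.06] [0.53 0.01]
top green [ 0.8  -0.56] [-0.67  0.5 ]
top mixer [ 0.   -0.06] [0.05 0.04]
top tape [0.02 0.25] [-0.11  0.  ]
```

View pics/t2.png

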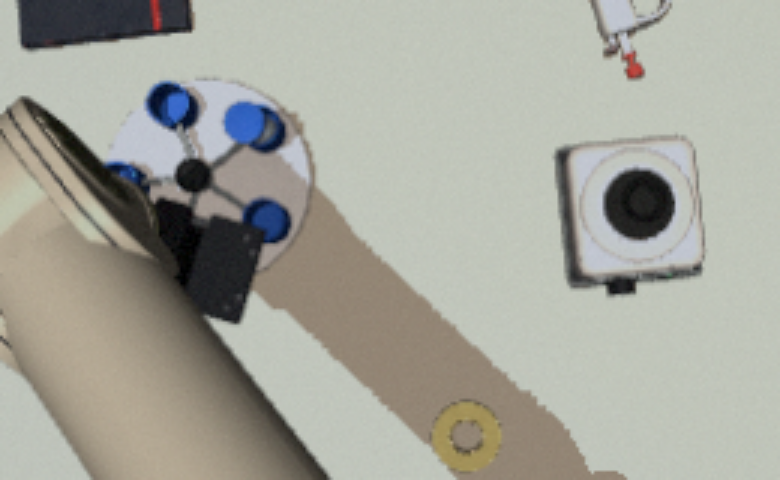

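Both cameras are steady (mixer shift ≈ 0) and the hub is unchanged. The caps moved about 6 mm the same way, so the tubes seem to lean in their loose pockets. Measuring the lean and the rotor angle.

```bash
cat > lean.py <<'E'
from h import *
def lean(p,d,xy,zs):
    C=cloud("scene",d);sat=cv2.cvtColor(p,cv2.COLOR_RGB2HSV)[...,1];o=[]
    for lo,hi,r in zs:
        m=(C[...,2]>lo)&(C[...,2]<hi)&(np.hypot(C[...,0]-xy[0],C[...,1]-xy[1])<.032)&(p.max(2)>65)
        o.append((m.sum(),*circ(C[m],r).round(4)) if m.sum()>8 else None)
    return o
E
python3 - <<'E'
from lean import *
zs=[(.119,.131,.0168),(.1,.113,.0142),(.085,.1,.0142),(.07,.085,.0142),(.03,.06,.019)]
for k in "01":
    z=np.load(f"scene{k}.npz")
    for xy in((.49,.234),(.603,.164)): print(k,lean(z["p"],z["d"],xy,zs))
p,d=arm.get_image("scene");print("now",lean(p,d,(.488,.232),zs))
# pocket angles from the top view
for nm in("top0","top1",None):
    if nm: z=np.load(nm+".npz");p,d=z["p"],z["d"]
    else: p,d=arm.get_image("top")
    C=cloud("top",d);h=cv2.cvtColor(p,cv2.COLOR_RGB2HSV)
    q=C-[.5592,.2163,0];r=np.hypot(q[...,0],q[...,1])
    m=(h[...,0]>100)&(h[...,0]<130)&(h[...,1]>120)&(C[...,2]>.06)&(C[...,2]<.07)&(abs(r-.07)<.02)
    a=np.arctan2(q[...,1],q[...,0])[m]
    ph=np.angle(np.exp(5j*a).mean())/5
    print(nm,m.sum(),"phase deg mod72",np.degrees(ph).round(2),"mean r",r[m].mean().round(4))
E
```

```text
0 [(np.int64(70), np.float64(0.4908), np.float64(0.2348)), (np.int64(54), np.float64(0.4911), np.float64(0.2344)), (np.int64(73), np.float64(0.4914), np.float64(0.2342)), (np.int64(71), np.float64(0.4915), np.float64(0.2349)), (np.int64(182), np.float64(0.4913), np.float64(0.2348))]
0 [(np.int64(63), np.float64(0.605), np.float64(0.165)), (np.int64(60), np.float64(0.6052), np.float64(0.165)), (np.int64(65), np.float64(0.6048), np.float64(0.1649)), (np.int64(59), np.float64(0.6052), np.float64(0.164)), (np.int64(64), np.float64(0.6043), np.float64(0.1654))]
1 [(np.int64(68), np.float64(0.4857), np.float64(0.2313)), (np.int64(62), np.float64(0.4863), np.float64(0.2318)), (np.int64(70), np.float64(0.4873), np.float64(0.2318)), (np.int64(68), np.float64(0.4876), np.float64(0.2325)), (np.int64(183), np.float64(0.4913), np.float64(0.2345))]
1 [(np.int64(60), np.float64(0.5985), np.float64(0.1658)), (np.int64(52), np.float64(0.5997), np.float64(0.1655)), (np.int64(53), np.float64(0.6001), np.float64(0.1655)), (np.int64(60), np.float64(0.6016), np.float64(0.1652)), (np.int64(68), np.float64(0.6044), np.float64(0.1657))]
now [(np.int64(67), np.float64(0.4852), np.float64(0.2311)), (np.int64(60), np.float64(0.4864), np.float64(0.2312)), (np.int64(76), np.float64(0.4876), np.float64(0.2315)), (np.int64(67), np.float64(0.4878), np.float64(0.2325)), (np.int64(189), np.float64(0.4912), np.float64(0.2343))]
top0 156 phase deg mod72 21.64 mean r 0.0713
top1 109 phase deg mod72 17.91 mean r 0.0719
None 91 phase deg mod72 19.24 mean r 0.0707
```

The pocket hasn't moved. The tubes lean about 3° towards 210°. If I close along that lean direction (yaw 120.5°), centred on the pocket axis, the flat pads will square the cap upright.

```bash
python3 go.py .4912 .2345 .2885 120.5
```

```text
tool cm [0.24 0.13 0.04] turn 44.24 pos [0.4932 0.2326 0.2889] rpy [1.8000e+02 2.0000e-02 1.6474e+02] q [ 0.19  0.38 -0.85  1.78  0.31  1.13  0.55] t 4.075 F [ 0.22 -0.24 -0.67] gap 0.0872 0.0
```

>>> {"api": "jog_arm", "payload": {
  "increments": [
    [0.1,0,0,9,1],
    [0.2,0.1,0,18,1],
    [0.2,0.1,0,27,1],
    [0.2,0.1,0,36,1],
    [0.2,0.1,0,44.2,1],
    [0.2,0.1,0,44.2,1]
  ],
  "force": 8
}}

```text
time: 4.82
eef_pos: [0.4914, 0.2342, 0.2888]
tool_rot: [3.142, 0.0, 2.105]
ft_force: [0.2, -0.2, -0.2]
finger_gap: 0.0868
finger_force: 0.0
```

>>> {"api": "jog_arm", "payload": {
  "increments": [
    [0,0,0,0,0.7],
    [0,0,0,0,0.6],
    [0,0,0,0,0.55],
    [0,0,0,0,0.5],
    [0,0,0,0,0.47],
    [0,0,0,0,0.44],
    [0,0,0,0,0.41],
    [0,0,0,0,0.35]
  ],
  "force": 8
}}

```text
time: 5.82
eef_pos: [0.4915, 0.2341, 0.2887]
tool_rot: [3.142, 0.0, 2.104]
ft_force: [1.1, 0.0, 0.1]
finger_gap: 0.0333
finger_force: 7.8
```

>>> {"api": "jog_arm", "payload": {
  "increments": [
    [0,0,0,0,0.2],
    [0,0,0,0,0.2],
    [0,0,0,0,0.2],
    [0,0,0,0,0.2]
  ],
  "force": 25
}}

```text
time: 6.32
eef_pos: [0.4914, 0.2341, 0.2887]
tool_rot: [3.142, 0.0, 2.104]
ft_force: [-0.9, -0.2, 0.5]
finger_gap: 0.0325
finger_force: 25.0
```

```bash
python3 - <<'E'
from lean import *
zs=[(.1,.113,.0142),(.085,.1,.0142),(.07,.085,.0142),(.03,.06,.019)]
p,d=arm.get_image("scene");print("now",lean(p,d,(.49,.234),zs));cv2.imwrite("pics/s3.png",cv2.resize(p[190:310,140:270,::-1],None,fx=4,fy=4))
E
python3 go.py .4912 .2345 .2885 120.5
```

```text
now [(np.int64(68), np.float64(0.491), np.float64(0.2347)), (np.int64(72), np.float64(0.4912), np.float64(0.234)), (np.int64(65), np.float64(0.491), np.float64(0.2338)), (np.int64(178), np.float64(0.4913), np.float64(0.2346))]
tool cm [0.05 0.   0.02] turn 0.04 pos [0.4915 0.2341 0.2887] rpy [-1.8000e+02  1.0000e-02  1.2054e+02] q [ 0.09  0.34 -0.72  1.78  0.25  1.11 -0.18] t 6.375 F [-0.1   0.18 -0.66] gap 0.0325 25.0
```

View pics/s3.png

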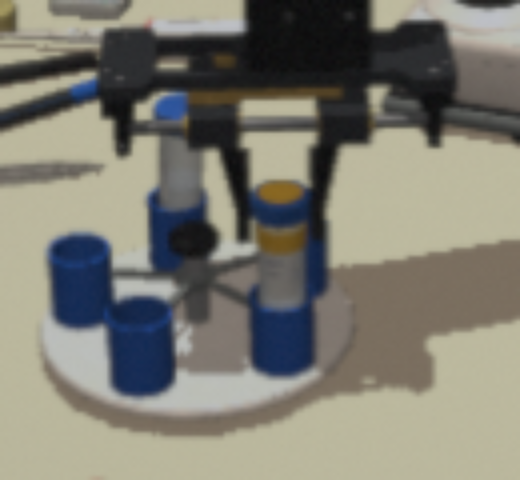

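The tube is upright and centred in the pocket, gripped round the cap at (282,205). Lifting.

>>> {"api": "jog_arm", "payload": {
  "increments": [
    [0,0,0,0,0.2],
    [0,0,-1,0,0.2],
    [0,0,-3,0,0.2],
    [0,0,-5.5,0,0.2],
    [0,0,-8.5,0,0.2],
    [0,0,-11.5,0,0.2],
    [0,0,-13.5,0,0.2],
    [0,0,-13.5,0,0.2]
  ],
  "force": 35
}}

```text
time: 7.38
eef_pos: [0.4915, 0.2345, 0.4263]
tool_rot: [3.138, 0.001, 2.104]
ft_force: [0.1, -0.2, -1.2]
finger_gap: 0.0323
finger_force: 35.0
```

```bash
cat > tube.py <<'E'
from h import *
from scipy.spatial.transform import Rotation as R
# axis centre of the held tube's body per 8 mm slice, relative to the grasp axis
def tube(p,d,cam="scene"):
    s=arm.sense();e=s["eef_pos"];C=cloud(cam,d)
    for dz in np.arange(.19,.265,.012):
        m=(abs(e[2]-dz-C[...,2])<.006)&(np.hypot(C[...,0]-e[0],C[...,1]-e[1])<.03)
        if m.sum()>8: print(round(e[2]-dz,4),m.sum(),((circ(C[m],.0142)-e[:2])*1000).round(1))
    m=(np.hypot(C[...,0]-e[0],C[...,1]-e[1])<.02)&(C[...,2]<e[2]-.2)&(C[...,2]>e[2]-.3)
    print("tip z",np.sort(C[...,2][m])[:6].round(4),"expected",e[2]-.2685)
E
python3 - <<'E'
from tube import *
p,d=arm.get_image("scene");tube(p,d);cv2.imwrite("pics/s4.png",cv2.resize(p[140:310,130:300,::-1],None,fx=3,fy=3))
E
python3 go.py .539 -.1635 .4235 120.5
```

```text
0.2347 69 [ 0.5 -0.1]
0.2227 63 [0.3 0.3]
0.2107 62 [0.9 0.2]
0.1987 57 [0.5 0.1]
0.1867 60 [ 1.  -0.5]
0.1747 41 [ 1.5 -0.8]
0.1627 12 [-3.1 -9.5]
tip z [0.1594 0.1611 0.1612 0.1612 0.1647 0.1665] expected 0.15622553239236864
tool cm [-36.68 -16.11   0.12] turn 0.04 pos [0.4913 0.2342 0.4247] rpy [1.7990e+02 3.0000e-02 1.2054e+02] q [ 0.13  0.22 -0.75  1.62  0.15  1.37 -0.11] t 7.425 F [ 0.09 -0.22 -0.61] gap 0.032 35.0
```

View pics/s4.png

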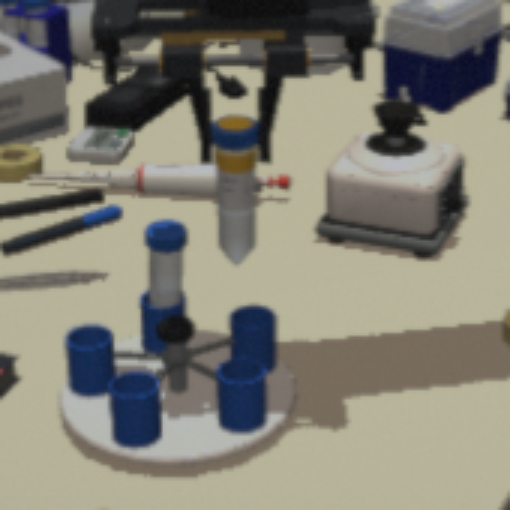

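The tube is out and upright (tip at crop (236,262)); the plain tube still stands at (166,265). Carrying it to the mixer.

>>> {"api": "jog_arm", "payload": {
  "increments": [
    [-1,-0.4,-0.5,0,0.2],
    [-4,-1.8,-1,0,0.2],
    [-8,-3.5,-1,0,0.2],
    [-12,-5.3,-1,0,0.2],
    [-16,-7,-1,0,0.2],
    [-20,-8.8,-1,0,0.2],
    [-24,-10.5,-1,0,0.2],
    [-27,-11.9,-1,0,0.2]
  ]
}}

```text
time: 8.43
eef_pos: [0.5258, -0.0618, 0.4332]
tool_rot: [-3.14, -0.0, 2.102]
ft_force: [-0.0, 0.4, -1.2]
finger_gap: 0.032
finger_force: 35.0
```

>>> {"api": "jog_arm", "payload": {
  "increments": [
    [-3,-1.3,0,0,0.2],
    [-6,-2.6,0,0,0.2],
    [-8,-3.5,0,0,0.2],
    [-9.2,-4,0,0,0.2],
    [-9.7,-4.2,0,0,0.2],
    [-9.7,-4.2,0,0,0.2],
    [-9.7,-4.2,0,0,0.2]
  ]
}}

```text
time: 9.3
eef_pos: [0.5394, -0.1627, 0.4339]
tool_rot: [3.141, -0.0, 2.105]
ft_force: [-0.3, 0.0, -0.5]
finger_gap: 0.0323
finger_force: 35.0
```

```bash
python3 - <<'E'
from tube import *
p,d=arm.get_image("scene");tube(p,d);np.savez("scene5.npz",p=p,d=d);cv2.imwrite("pics/s5.png",cv2.resize(p[100:230,200:320,::-1],None,fx=4,fy=4))
# mixer axis: cup lip, from each view
for c in("scene","top"):
    z=np.load(c+"0.npz");C=cloud(c,z["d"]);p=z["p"]
    m=(np.hypot(C[...,0]-.539,C[...,1]+.1635)<.04)&(p.max(2)<90)
    for lo,hi in((.1265,.134),(.118,.1265),(.088,.097)):
        q=m&(C[...,2]>lo)&(C[...,2]<hi);X=C[q]
        if len(X)>6:
            f=least_squares(lambda c:np.hypot(X[:,0]-c[0],X[:,1]-c[1])-c[2],[.539,-.1635,.022],loss='soft_l1',f_scale=.001).x;print(c,lo,len(X),f.round(4),"mid",((X.max(0)+X.min(0))/2).round(4))
    q=(np.hypot(C[...,0]-.539,C[...,1]+.1635)<.075)&(C[...,2]>.083)&(C[...,2]<.1)&(p.min(2)>120);X=C[q];print(c,"shoulder",len(X),((X.max(0)+X.min(0))/2).round(4),(X.max(0)-X.min(0)).round(3))
E
python3 go.py .539 -.1635 .4235 120.5
```

```text
0.2439 40 [-1.1  0.2]
0.2319 40 [-1.1 -1.1]
0.2199 39 [-1.1 -0.1]
0.2079 39 [ 0.6 -1.5]
0.1959 41 [-0.2 -0.5]
0.1839 28 [ 0.2 -1.3]
tip z [0.1677 0.1711 0.1723 0.1751 0.1755 0.1763] expected 0.16541453858866534
scene 0.1265 64 [ 0.5368 -0.1616  0.0208] mid [ 0.5363 -0.163   0.1296]
scene 0.118 53 [ 0.5367 -0.16    0.0179] mid [ 0.5354 -0.1614  0.1221]
scene 0.088 94 [ 0.5381 -0.1626  0.0221] mid [ 0.5376 -0.1603  0.0934]
scene shoulder 241 [ 0.5352 -0.1585  0.0894] [0.103 0.098 0.013]
top 0.1265 123 [ 0.5392 -0.1628  0.0205] mid [ 0.539  -0.1635  0.13  ]
top 0.118 70 [ 0.5397 -0.1635  0.0155] mid [ 0.5395 -0.1639  0.1222]
top 0.088 126 [ 0.5401 -0.1656  0.0271] mid [ 0.5374 -0.1645  0.0926]
top shoulder 677 [ 0.5385 -0.1617  0.09  ] [0.109 0.105 0.014]
tool cm [-0.04 -0.06  1.04] turn 0.11 pos [ 0.5393 -0.1629  0.4339] rpy [179.99   0.   120.61] q [ 0.61  0.22 -0.46  1.56  0.1   1.38  0.67] t 9.35 F [ 0.62 -0.07 -0.81] gap 0.0324 35.0
```

View pics/s5.png

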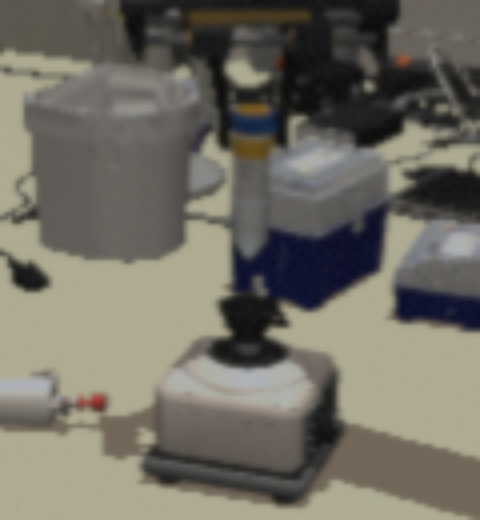

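The tube hangs upright over the black cup (crop (250,310)), aligned to within about 1 mm. Lowering to just above touch.

>>> {"api": "jog_arm", "payload": {
  "increments": [
    [0,0,1.5,0,0.2],
    [0,0,3,0,0.2],
    [0,0,4,0,0.2],
    [0,0,4.5,0,0.2],
    [0,0,4.5,0,0.2]
  ],
  "force": 40
}}

```text
time: 9.98
eef_pos: [0.5392, -0.1638, 0.3885]
tool_rot: [-3.141, -0.0, 2.104]
ft_force: [0.7, 0.1, -1.4]
finger_gap: 0.0321
finger_force: 40.0
```

>>> {"api": "jog_arm", "payload": {
  "increments": [
    [0,0,0.3,0,0.2],
    [0,0,0.6,0,0.2],
    [0,0,0.8,0,0.2],
    [0,0,0.8,0,0.2],
    [0,0,0.8,0,0.2]
  ]
}}

```text
time: 10.6
eef_pos: [0.5393, -0.1638, 0.3811]
tool_rot: [3.141, 0.001, 2.104]
ft_force: [-0.3, 0.7, 3.1]
finger_gap: 0.032
finger_force: 40.0
```

```bash
cat > st.py <<'E'
from h import *
P=[]
for k in range(8):
    p,d=arm.get_image("scene");s=arm.sense();P.append(np.r_[s["eef_pos"],s["ft_force"],s["moment"]])
P=np.array(P);print(P.mean(0).round(4),P.std(0).round(4),s["time"],s["finger_gap"],np.degrees(s["tool_rot"]).round(2))
print("tip z if no slip",P[:,2].mean()-.2685)
C=cloud("scene",d)
m=(np.hypot(C[...,0]-.538,C[...,1]+.163)<.04)&(p.max(2)<90)&(C[...,2]>.105)&(C[...,2]<.15);print("lip z top",np.sort(C[...,2][m])[-12:].round(4),"p90",np.percentile(C[...,2][m],90).round(4))
E
python3 st.py
```

```text
[ 0.5393 -0.1638  0.3809  0.0336 -0.0773  2.4386  0.0059 -0.1045  0.0039] [0.000e+00 0.000e+00 1.000e-04 4.948e-01 2.828e-01 3.255e-01 4.270e-02
 3.880e-02 2.510e-02] 11.0 0.03227600891688552 [1.7999e+02 1.0000e-02 1.2055e+02]
tip z if no slip 0.11243766646455639
lip z top [0.136  0.1373 0.1384 0.1399 0.1399 0.1427 0.1445 0.1465 0.1465 0.1489
 0.149  0.1492] p90 0.1349
```

>>> {"api": "jog_arm", "payload": {
  "increments": [
    [0,0,0.1,0,0.2],
    [0,0,0.2,0,0.2],
    [0,0,0.3,0,0.2],
    [0,0,0.3,0,0.2]
  ]
}}

```text
time: 11.5
eef_pos: [0.5393, -0.1638, 0.3778]
tool_rot: [3.141, 0.0, 2.104]
ft_force: [-0.6, 0.7, 4.2]
finger_gap: 0.0322
finger_force: 40.0
```

```bash
python3 st.py
```

```text
[ 0.5393 -0.1638  0.3778  0.1396  0.3782  4.3836  0.0649 -0.212  -0.0049] [0.     0.     0.     0.3574 0.4048 0.5433 0.0414 0.0187 0.0189] 11.9 0.03250506239360724 [1.7999e+02 1.0000e-02 1.2054e+02]
tip z if no slip 0.10934678134533415
lip z top [0.1355 0.1365 0.1399 0.1419 0.1423 0.143  0.1438 0.1446 0.1472 0.148
 0.1489 0.1492] p90 0.1354
```

Height puts the cup 4.6 mm down; force puts it at about 3 mm. Backing up briefly to find the touch point settles which is right.

>>> {"api": "jog_arm", "payload": {
  "increments": [
    [0,0,-0.2,0,0.2],
    [0,0,-0.36,0,0.2],
    [0,0,-0.36,0,0.2],
    [0,0,-0.36,0,0.2]
  ]
}}

```text
time: 12.4
eef_pos: [0.5392, -0.1638, 0.3812]
tool_rot: [-3.141, -0.0, 2.104]
ft_force: [0.2, 0.3, 1.7]
finger_gap: 0.0321
finger_force: 40.0
```

```bash
python3 st.py|head -3
```

```text
[ 0.5392 -0.1638  0.3813  0.6409  0.2897  2.1331  0.0999 -0.2671  0.0093] [0.     0.     0.     0.4995 0.4839 0.4551 0.0357 0.0283 0.0313] 12.8 0.032174004268376064 [-180.      0.    120.54]
tip z if no slip 0.11276735419134798
lip z top [0.1353 0.1371 0.1376 0.1381 0.1402 0.1417 0.1444 0.1448 0.1454 0.1465
```

>>> {"api": "jog_arm", "payload": {
  "increments": [
    [0,0,-0.08,0,0.2],
    [0,0,-0.08,0,0.2],
    [0,0,-0.08,0,0.2]
  ]
}}

```text
time: 13.18
eef_pos: [0.5393, -0.1638, 0.3821]
tool_rot: [-3.142, 0.0, 2.104]
ft_force: [0.7, -0.4, 3.0]
finger_gap: 0.0319
finger_force: 40.0
```

```bash
python3 st.py|head -3
```

```text
[ 0.5393 -0.1638  0.3821  0.2704 -0.0419  1.1608  0.0665 -0.2219 -0.0078] [0.     0.     0.     0.7193 0.5889 0.4417 0.0297 0.0199 0.032 ] 13.575 0.032253933344727995 [-180.      0.    120.54]
tip z if no slip 0.11364162064994998
lip z top [0.1345 0.1365 0.1376 0.138  0.1388 0.1407 0.1415 0.1453 0.1454 0.1482
```

Touch is at TCP z ≈ 0.382, which matches the height estimate. Pressing to 0.376 and holding more than three seconds.

>>> {"api": "jog_arm", "payload": {
  "increments": [
    [0,0,0.1,0,0.2],
    [0,0,0.2,0,0.2],
    [0,0,0.3,0,0.2],
    [0,0,0.4,0,0.2],
    [0,0,0.5,0,0.2],
    [0,0,0.6,0,0.2],
    [0,0,0.6,0,0.2],
    [0,0,0.6,0,0.2]
  ]
}}

```text
time: 14.58
eef_pos: [0.5393, -0.1638, 0.3764]
tool_rot: [3.141, 0.0, 2.104]
ft_force: [-0.4, -1.0, 5.0]
finger_gap: 0.0319
finger_force: 40.0
```

```bash
python3 st.py
python3 - <<'E'
from tube import *
p,d=arm.get_image("scene");tube(p,d);q,_=arm.get_image("top")
a=cv2.resize(p[100:290,150:310,::-1],(480,570));b=cv2.resize(q[130:230,130:350,::-1],(310,141));im=np.zeros((570,800,3),np.uint8);im[:,:480]=a;im[:141,485:795]=b;cv2.imwrite("pics/s6.png",im)
E
```

```text
[ 5.3930e-01 -1.6380e-01  3.7640e-01 -3.9500e-02 -3.2210e-01  5.1808e+00
  4.5000e-03 -7.1500e-02 -1.3000e-03] [0.     0.     0.     0.4627 0.6581 0.5574 0.0287 0.0345 0.0296] 14.975 0.032447092541339255 [1.7998e+02 3.0000e-02 1.2054e+02]
tip z if no slip 0.10789049685684154
lip z top [0.1347 0.1358 0.1371 0.1378 0.1418 0.1426 0.1427 0.1442 0.1448 0.1457
 0.1473 0.1498] p90 0.1339
0.1864 39 [-0.4 -1.2]
0.1744 42 [ 0.1 -0.6]
0.1624 34 [-0.2 -0.9]
0.1504 36 [-1.4 -0.5]
0.1384 32 [-0.1 -0.5]
0.1264 68 [-3.7  1.9]
0.1144 41 [-3.3  6.3]
tip z [0.0923 0.0929 0.093  0.0935 0.0937 0.0939] expected 0.10791917666316492
```

View pics/s6.png

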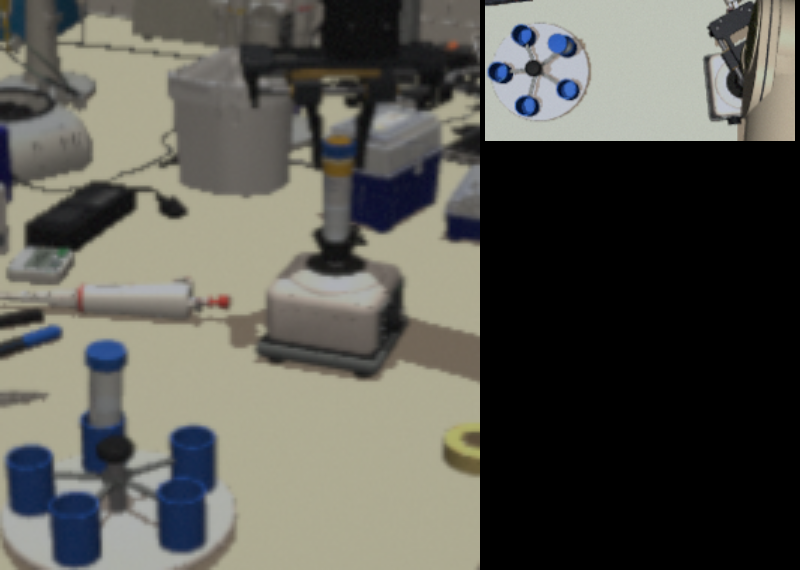

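The tube stands upright in the sunk cup (crop (337,240)) and the plain tube is still in its pocket (106,360). I'll add 0.4 mm, hold, and cross-check the lip height against the rest image.

>>> {"api": "jog_arm", "payload": {
  "increments": [
    [0,0,0.04,0,0.2],
    [0,0,0.04,0,0.2],
    [0,0,0.04,0,0.2],
    [0,0,0.04,0,0.2],
    [0,0,0.04,0,0.2],
    [0,0,0.04,0,0.2],
    [0,0,0.04,0,0.2],
    [0,0,0.04,0,0.2]
  ]
}}

```text
time: 16.08
eef_pos: [0.5393, -0.1639, 0.376]
tool_rot: [3.141, 0.001, 2.104]
ft_force: [-0.6, 0.3, 6.1]
finger_gap: 0.0321
finger_force: 40.0
```

Run:
```python
from h import *
def lip(p,d):
    C=cloud("scene",d);o=C-[.538,-.163,0];r=np.hypot(o[...,0],o[...,1])
    m=(r>.017)&(r<.028)&(p.max(2)<90)&(C[...,2]>.11)&(C[...,2]<.14)
    return m.sum(),np.percentile(C[...,2][m],[25,50,75,90]).round(4)
def prof(p):  # dark fraction per row over the cup's columns
    g=p[165:196,256:268].max(2).astype(float).mean(1);return g.round(0).astype(int)
z=np.load("scene5.npz");print(lip(z["p"],z["d"]));print(prof(z["p"]))
P=[];F=[]
for k in range(10):
    p,d=arm.get_image("scene");s=arm.sense();P.append(s["eef_pos"][2]);F.append(s["ft_force"][2])
print(lip(p,d));print(prof(p));print(np.mean(P),np.mean(F),s["time"])
```

```text
(np.int64(94), array([0.1228, 0.1277, 0.1299, 0.1314]))
[ 68  68  68  69  79  78  71  76  77  42  25  23  24  27  26  26  33  50
  63  42  32  42  42  35  30  38  79 162 179 180 181]
(np.int64(72), array([0.1167, 0.1215, 0.1235, 0.125 ]))
[ 98  98  99 102 106 101  93  95 100 105  95  83  80  77  72  57  32  31
  38  31  23  19  28  33  28  38  78 161 178 180 180]
0.3760344862257812 5.469086676565262 16.575
```

The lip has dropped about 6.2 mm, which agrees with the height. Holding on.

>>> {"api": "jog_arm", "payload": {
  "increments": [
    [0,0,0,0,0.2],
    [0,0,0,0,0.2],
    [0,0,0,0,0.2],
    [0,0,0,0,0.2],
    [0,0,0,0,0.2],
    [0,0,0,0,0.2],
    [0,0,0,0,0.2],
    [0,0,0,0,0.2]
  ]
}}

```text
time: 17.58
eef_pos: [0.5393, -0.1639, 0.376]
tool_rot: [3.141, 0.001, 2.104]
ft_force: [-0.4, -1.0, 6.3]
finger_gap: 0.032
finger_force: 40.0
```

>>> {"api": "jog_arm", "payload": {
  "increments": [
    [0,0,0,0,0.2],
    [0,0,0,0,0.2],
    [0,0,0,0,0.2],
    [0,0,0,0,0.2],
    [0,0,0,0,0.2],
    [0,0,0,0,0.2],
    [0,0,0,0,0.2],
    [0,0,0,0,0.2]
  ]
}}

```text
time: 18.58
eef_pos: [0.5394, -0.1638, 0.376]
tool_rot: [3.141, 0.001, 2.104]
ft_force: [-0.6, -0.5, 5.8]
finger_gap: 0.032
finger_force: 40.0
```

>>> {"api": "jog_arm", "payload": {
  "increments": [
    [0,0,0,0,0.2],
    [0,0,0,0,0.2],
    [0,0,0,0,0.2],
    [0,0,0,0,0.2],
    [0,0,0,0,0.2],
    [0,0,0,0,0.2],
    [0,0,0,0,0.2],
    [0,0,0,0,0.2]
  ]
}}

```text
time: 19.58
eef_pos: [0.5393, -0.1638, 0.376]
tool_rot: [3.141, 0.001, 2.104]
ft_force: [-1.3, -0.6, 5.5]
finger_gap: 0.0319
finger_force: 40.0
```

```bash
python3 st.py|head -3; python3 -c "
from workcell import arm
print(arm.sign_off())"
```

```text
[ 0.5393 -0.1638  0.376  -0.116  -0.018   5.4955 -0.0136 -0.0531 -0.0068] [0.     0.     0.     0.4135 0.4035 0.4693 0.0387 0.0156 0.023 ] 19.975 0.03232894482358411 [1.7998e+02 3.0000e-02 1.2054e+02]
tip z if no slip 0.10752495791070549
lip z top [0.1334 0.1344 0.1385 0.1401 0.1409 0.1425 0.1432 0.1434 0.146  0.1471
the job is handed in; nothing more can be done
None
```

Job handed in at about 20 s: the yellow-dotted tube is gripped and upright, holding the mixer cup about 6 mm down for over 4 s, and the plain tube is still in its pocket; an earlier trial press (about 4 mm) was backed off to find the touch point.

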